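Slide the cup-tray stop into its notch and lock it

ROBOT

A 7-joint arm with a two-finger parallel gripper is mounted at the origin on a cart in front of the work surface, level with it; the furniture and walls round the work are solid. World frame = base frame: x ahead of the robot, y to its left, z up, the work surface at z = 0. Lengths are in m, angles in rad, forces in N, time in s.
With the tool pointing down it reaches from about 0.4 to 0.9 m from the base axis. Payload 5.5 kg.
Tool frame: the origin (TCP) lies on the mounting face of the last link; the fingertips stand 178 mm ahead of it and the grasp point (between the pads) lies 159 mm ahead of it; z points along the fingers, y is the line along which they close (so a half turn about z gives the same grasp; the last joint's range is limited). The gripper opens to 92 mm and grips with 3 to 60 N. Pads are 19 mm wide; open, the fingers measure 130 mm over their backs; the gripper's body (75 mm by 190 mm) begins 47 mm behind the grasp point.
Start: joints at [-0.881, 0.501, -0.427, 1.55, 0.221, 1.138, -0.21], TCP at [0.269, 0.592, 0.405] pointing down, gripper open.
Joint ranges: [-2.88, 2.88], [-0.31, 2.03], [-1.54, 1.56], [0.2, 2.42], [-1.41, 4.55], [0.19, 2.02], [-2.57, 2.57]. Speed limits (rad/s): [2.57, 2.57, 3.14, 3.14, 3.14, 3.14, 3.14].

INTERFACE

Orientations are given as a rotation vector (axis times angle).
In Python, from plant import sensors, snapshot, calibration, bot gives the robot as it stands.
- The arm moves only by the tool step_arm, never from a script. Its argument "moves" is a list of rows, each an object of numbers: "dx", "dy", "dz": the shift along the tool's x, y, z in mm; "rx", "ry", "rz": the turn, a rotation vector about the tool's x, y, z in degrees; "grip": the opening, from 0 (shut) to 1 (fully open). A call has 1 to 8 rows; each row shifts and turns the commanded pose from where the row before left it, along the tool's axes as they then stand; what a row does not reach is not made up. A row lasts 1/12 s, in which the tool goes at most 41.7 mm and 7.16 degrees, less where a joint would pass 70% of its speed; a pose out of reach is approached as far as the arm can. A call with a gripper value outside its range is refused whole. The fingers move at their own pace and stop on an object; "newtons" is the grip in N (left out, the last holds). Time passes only in rows, so rows that do not move let the fingers close. It gives the time, the measured TCP pose, the force, the opening and the grip force at its end, in the units of the state.
- sensors.sense(): the state, without advancing time (a new reading comes with each control period).
- snapshot(name): name is "scene" or "top"; returns the picture (384x512x3 uint8, blue, green, red); there is no depth.
- calibration(name): a dict with "fx", "fy", "cx", "cy" (pixels), "extrinsics" (4x4, takes a point from camera to world coordinates). Camera axes: x right, y up, looking along -z (the intrinsics and any distortion apply to the point x, -y, -z); pixel columns grow to the right and rows downward; lengths in m; the calibration is good to about 2 mm. A picture is of the moment at which its call begins. calibration takes no time and is no camera call.
- bot.finish_job(): hands the job in; it is judged then, once.
The state is a dict: "clock": time; "joint_pos": joint angles; "dq": joint speeds; "joint_torque": joint torques, N m; "ee_pos": TCP position; "tcp_rot": TCP orientation; "wrist_force": force on the tool from outside, world axes, zero at the start; "ft_torque": the same for the moment, N m; "opening": finger opening in m; "grip_force": force on a finger pad.
Only numpy, scipy, OpenCV 4.12 (cv2) and the standard library are available. Lean on these libraries where they do the work, as an engineer would, in place of code of your own. Each camera call takes 0.05 s, during which the arm holds its last target. There are 200 camera calls.

TASK

Keep the crockery in the wooden cup tray from sliding about: push the tray's sliding stop along its rail towards the cup and pot until its plunger clicks into the notch, then press the stop's raised lever down flat to lock it there. Only push and press with the fingers - do not pinch the stop's fence - and leave the cup and the pot where they stand.

Things in the scene. Friction and masses are not known exactly. Their poses are not given: they have to be found in the camera images.
- tray: Light wooden tray, 170 (x) x 400 (y) mm, fixed on the worktop. Origin: centre of its underside, on the worktop; +y runs along it to the end with cup and pot, -x to its rail side, z up. Floor 8 mm thick; rims at +x and the +y end 30 mm high, at the -y end 16 mm. Aluminium rail, 18 mm wide, 26 mm high, along the -x side (centre x = -76 mm).
- stop (a joint): Position of the sliding stop along tray +y, m, 0 to 0.17; starts between 0 and 0.04, grows towards the cup and pot. Sliding takes about 2 to 3 N; over the last 7 mm before the notch the stop draws itself in and the push dips to nothing; pushing it beyond the notch takes about 12 N. Over 20 mm past the notch the fence may meet the cup or pot.
- push_point (a point): On the fence face that looks to tray -y (the empty part of the tray), the face to push: 6 mm to the +x side of the tray's middle line, 40 mm above the worktop. The flat face reaches 66 mm either way along tray x from this point, 30 mm below and 26 mm above it. Moves with the stop; axes as the tray's.
- stop_index (a point): On the stop, over the middle of the rail, where the plunger's tip rides, 34 mm above the worktop; a thin pointer on the shoe sticks out to tray -x level with it. Moves with the stop; axes as the tray's.
- notch (a point): Middle of the notch in the steel strip on the rail, level with the strip's top, 34 mm above the worktop. A dark lug 5 mm wide sticks out of the strip to tray -x at the notch. The strip sits elsewhere along the rail each time, then stays fixed; axes as the tray's. The stop is in the notch when stop_index has the same y along the tray as this.
- plunger (a joint): How far the stop's sprung steel plunger (round head 14 mm across on top of the shoe) has dropped, m: under 0.001 while it rides on the strip, 0.004 to 0.005 when it sits in the notch.
- lever (a joint): Angle of the black lever on the shoe, rad: 0 raised (start; its free end points to tray -y and up), 0.6 fully down, lying flat. It stays where it is left; moving it takes about 2 N at the pad.
- lever_pad (a point): Top of the lever's black paddle (23 mm wide, 45 mm long), 32 mm from its hinge: the place to press straight down. 76 mm above the worktop when raised, 58 mm when flat. Lies over the rail, 43 mm to tray -y of stop_index when raised, 50 mm when flat. Moves with the lever.
- cup: Small striped cup, 60 mm across and 83 mm over its handle, 49 mm high, loose, standing in the tray's +y end. Origin on its underside.
- pot: Small steel pot without handle, 54 mm across, 50 mm high, loose, standing beside the cup. Origin: centre of its underside.
- fence_top (a point): Middle of the top edge of the sliding stop's steel fence, which stands across the tray: 132 mm long in tray x, 12 mm thick in y, from 10 to 66 mm above the worktop, fixed to a dark steel shoe over the rail (36 x 48 mm, top 52 mm above the worktop). Axes as the tray's.
Things that resemble listed ones, but are neither listed nor needed, are in the scene too. Leave any purple look-alike of the cup alone.

How it is judged:
On the way, in this order (a step that is already met when the one before it is completed fails the run):
1. the stop's plunger has dropped into the notch (y of stop_index in the frame of notch between -0.0025 and 0.0025 m and value of joint plunger above 0.0025 m), for 0.2 s.
2. the lever is pressed down flat, the stop still in the notch (all of step 1 and value of joint lever above 0.52 rad), for 0.2 s.
At the end, for the whole second after the job is handed in: The stop's index is within 2.5 mm of the notch along the tray, its plunger has dropped more than 2.5 mm, the lever is down (over 0.52 of 0.6 rad), and cup and pot are at rest within 12 mm of where they stood (all of step 2 and distance of each of cup, pot from where it was at the start of the episode below 0.012 m and linear speed of each of cup, pot below 0.02 m/s); the robot touches nothing.
It fails at once if the fence is pinched: pressed on both faces at once (contact force between the fingers and stop_c5 above 2 N and contact force between the fingers and stop_c6 above 2 N).
It fails at once if the cup or pot is pushed, lifted or tipped (distance of any of cup, pot from where it was at the start of the episode above 0.012 m or angle between any of cup, pot's own z axis and vertical above 0.3 rad).
It also fails if it takes over 42 s, if anything falls off the work surface, if the arm or the gripper's body presses on something with over 40 N, if the wrist force passes 120 N, or if a joint passes its speed limit or range.

## Working session

There is one attempt and no reset: what is moved stays moved. The work goes in short steps, Python scripts to look and compute and a tool call to move; the robot and the scene stay as the last step left them, time stands still between calls to the robot, and variables do not carry over. Pictures are saved under pics/ and viewed, at most 13 in all, crops included, and the job is handed in when it is done.

Besides the shell and the picture viewer there is one more tool, called after ">>>" by a JSON object that holds its "fn" and its "kwargs". step_arm: Moves the arm, as the interface text tells. Its arguments: {"type":"object","properties":{"moves":{"type":"array","items":{"type":"object","properties":{"dx":{"type":"number"},"dy":{"type":"number"},"dz":{"type":"number"},"rx":{"type":"number"},"ry":{"type":"number"},"rz":{"type":"number"},"grip":{"type":"number"}}}},"newtons":{"type":"number"}},"required":["moves"]}

```bash
mkdir -p pics; python3 - <<'E'
from plant import sensors, snapshot, calibration
import cv2,json
for n in("scene","top"):
    im=snapshot(n); cv2.imwrite(f"pics/{n}0.png",cv2.resize(im,(800,600),interpolation=cv2.INTER_CUBIC)); cv2.imwrite(f"pics/raw_{n}.png",im)
    c=calibration(n); print(n,c)
s=sensors.sense(); print(s)
E
```

```text
scene {'fx': 431.8789513983049, 'fy': 431.8789513983049, 'cx': 255.06531741195678, 'cy': 190.6334044441799, 'extrinsics': array([[ 0.7703414 ,  0.22350419, -0.59717669,  0.09568672],
       [-0.63733243,  0.29858392, -0.71039075, -0.71534862],
       [ 0.01953204,  0.92784348,  0.37245802,  0.40052036],
       [ 0.        ,  0.        ,  0.        ,  1.        ]])}
top {'fx': 366.2421183435559, 'fy': 366.2421183435559, 'cx': 254.77655175322417, 'cy': 194.5869638057074, 'extrinsics': array([[-3.50220646e-02,  9.79063766e-01, -2.00518321e-01,
         4.23767384e-01],
       [-9.99386533e-01, -3.43327861e-02,  6.91504323e-03,
        -1.15350391e-01],
       [-1.14084366e-04,  2.00637489e-01,  9.79665547e-01,
         9.27833089e-01],
       [ 0.00000000e+00,  0.00000000e+00,  0.00000000e+00,
         1.00000000e+00]])}
{'clock': 0.1, 'joint_pos': array([-0.88079938,  0.50177472, -0.42681589,  1.55134262,  0.22084699,
        1.13832004, -0.21032031]), 'dq': array([ 0.00054873, -0.0010262 , -0.00057545, -0.00170213, -0.00080173,
       -0.001203  ,  0.00200652]), 'joint_torque': array([-1.14041258e-02, -5.67878544e+01, -5.83815157e+00, -2.79916441e+01,
       -6.88403961e-02,  2.42138864e-02,  3.13043620e-05]), 'ee_pos': array([0.26898846, 0.59137819, 0.40377079]), 'tcp_rot': array([-6.65165404e-01, -3.06995632e+00,  2.72343703e-03]), 'wrist_force': array([ 0.01645831,  0.10651298, -0.34252129]), 'ft_torque': array([-0.04175894, -0.04769797, -0.01291758]), 'grip_force': 0.0, 'opening': 0.09179402947285371}
```

View pics/scene0.png

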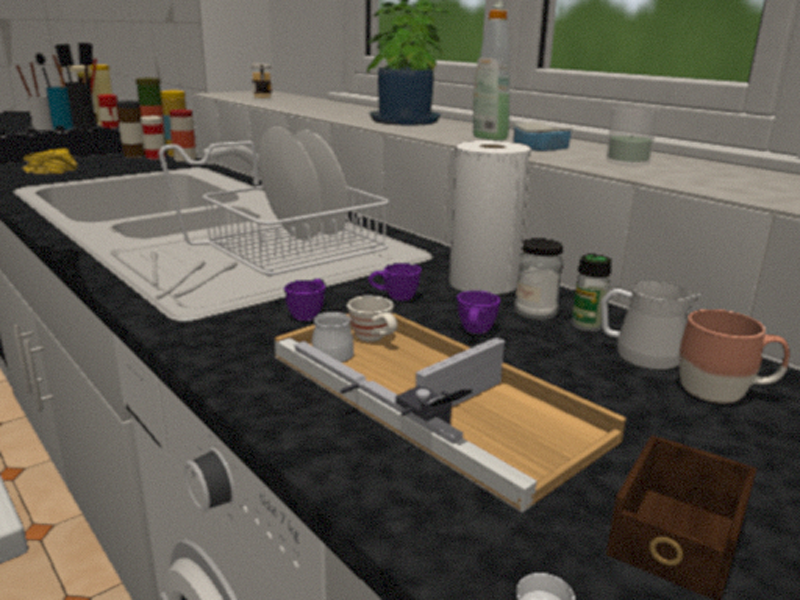

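View pics/top0.png

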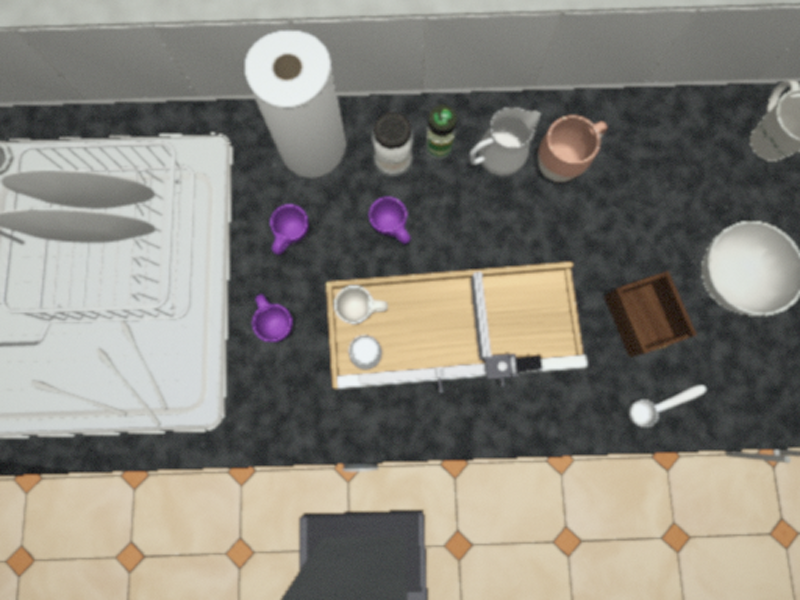

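The scene shows the tray with the fence around its middle and the cup and pot at the far left end. In the 800x600 top view the pointer is near (503,383) and the notch lug near (440,386). I'll enlarge that area for accurate pixels.

```bash
python3 - <<'E'
import cv2
a=cv2.imread("pics/raw_top.png")[160:260,200:385]
cv2.imwrite("pics/ctop.png",cv2.resize(a,None,fx=4.3,fy=4.3,interpolation=cv2.INTER_CUBIC))
b=cv2.imread("pics/raw_scene.png")[190:330,170:340+60]
cv2.imwrite("pics/cscene.png",cv2.resize(b,None,fx=3.4,fy=3.4,interpolation=cv2.INTER_CUBIC))
E
```

```text
(no output)
```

View pics/ctop.png

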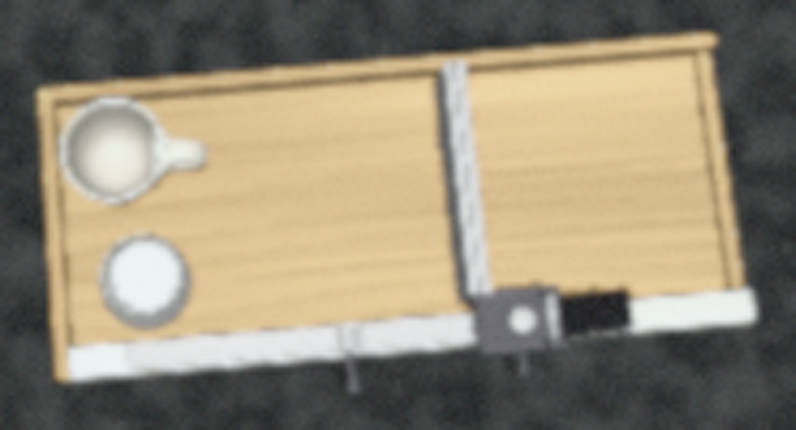

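View pics/cscene.png

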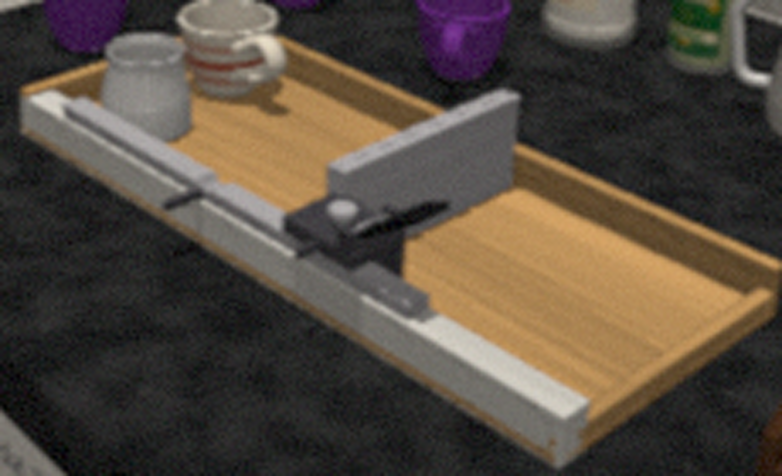

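The top crop (4.3x) shows the lug from (348,330) to (354,390), the pointer tip at (523,375), the fence's top edge from (456,62) to (480,293), and the tray corners at (38,90), (716,35) and (757,307). The scene crop shows the lever raised towards tray -y, and the rail clear between pointer and lug.

```bash
cat >h.py <<'E'
import numpy as np
from plant import calibration
from scipy.optimize import least_squares
def ray(n,u,v,z):
    c=calibration(n);E=c["extrinsics"]
    d=E[:3,:3]@np.array([(u-c["cx"])/c["fx"],-(v-c["cy"])/c["fy"],-1]);o=E[:3,3]
    return (o+d*(z-o[2])/d[2])[:2]
T=lambda u,v,z:ray("top",200+(u+.5)/4.3-.5,160+(v+.5)/4.3-.5,z)
S=lambda u,v,z:ray("scene",170+(u+.5)/3.4-.5,190+(v+.5)/3.4-.5,z)
E
python3 - <<'E'
from h import *
np.set_printoptions(precision=4,suppress=True)
# world obs of tray-frame points
tp=[((85,200),T(38,90,.03)),((85,-200),T(716,35,.03)),((-67,200),T(68,350,.026)),((-67,-200),T(753,290,.026)),((-85,-200),T(757,322,.026)),((-85,200),T(70,380,.026))]
R=lambda a:np.array([[np.cos(a),-np.sin(a)],[np.sin(a),np.cos(a)]])
f=lambda p:np.concatenate([p[:2]+R(p[2])@(np.array(t)/1e3)-w for t,w in tp])
r=least_squares(f,[.5,0,0]);p=r.x;print("tray",p,np.degrees(p[2]),"res mm",r.fun*1e3)
q=lambda w:R(p[2]).T@(w-p[:2])*1e3
for n,w in dict(lugT=T(354,390,.032),lugTb=T(349,345,.034),ptrT=T(523,375,.034),ptrTb=T(522,355,.034),f1=T(456,62,.066),f2=T(480,293,.066),plT=T(523,320,.058),lugS=S(168,204,.034),ptrS=S(298,252,.034),cup=T(112,150,.049),pot=T(146,275,.05),handle=T(205,155,.03),levA=T(565,312,.07),levB=T(628,308,.08),f1S=S(337,168,.066),f2S=S(513,97,.066),railS=S(562,462,0)).items(): print(n,w,q(w))
E
```

```text
tray [ 0.5729 -0.2133  0.0527] 3.0213245088683593 res mm [-0.55   -2.8591  1.1333 -1.6667 -0.2884  4.253   0.2952 -1.7137  0.6896
 -2.2239 -1.2798  4.2104]
lugT [ 0.4672 -0.1826] [-103.9297   36.1939]
lugTb [ 0.4923 -0.1809] [-78.7302  36.5839]
ptrT [ 0.4721 -0.2779] [-104.0419  -59.2701]
ptrTb [ 0.4833 -0.2782] [-92.8775 -60.0951]
f1 [ 0.6468 -0.2468] [ 72.0426 -37.3903]
f2 [ 0.5157 -0.2517] [-59.1081 -35.4027]
plT [ 0.5008 -0.2757] [-75.2298 -58.5713]
lugS [ 0.4633 -0.1865] [-107.9684   32.5053]
ptrS [ 0.4856 -0.2609] [-89.6263 -42.9504]
cup [ 0.6064 -0.0503] [ 42.0404 160.9691]
pot [ 0.534 -0.068] [-31.1098 147.0693]
handle [ 0.6054 -0.1029] [ 38.3535 108.4981]
levA [ 0.5033 -0.2967] [-73.8594 -79.6283]
levB [ 0.5033 -0.3286] [ -75.5105 -111.54  ]
f1S [ 0.515  -0.2537] [-59.8813 -37.3643]
f2S [ 0.6417 -0.2512] [ 66.7387 -41.5562]
railS [ 0.503  -0.4118] [ -80.2229 -194.5487]
```

>>> {"fn": "step_arm", "kwargs": {"moves": [{"dx":-27,"dy":-28,"grip":0},{"dx":-27,"dy":-28},{"dx":-27,"dy":-28},{"dx":-27,"dy":-28},{"dx":-27,"dy":-28},{"dx":-27,"dy":-28},{"dx":-27,"dy":-28},{"dx":-27,"dy":-28}], "newtons": 25}}

```text
invalid input
```

```bash
cat >>h.py <<'E'
from scipy.spatial.transform import Rotation as Ro
P=np.array([.5729,-.2133]);A=.0527
def rel(tx,ty,ztip):
    from plant import sensors
    s=sensors.sense();r=Ro.from_rotvec(s["tcp_rot"]);M=r.as_matrix();c,n=np.cos(A),np.sin(A)
    w=np.r_[P+np.array([[c,-n],[n,c]])@[tx/1e3,ty/1e3],ztip/1e3+.178]
    cur=s["ee_pos"];tc=np.array([[c,n],[-n,c]])@(cur[:2]-P)*1e3
    yaw=np.degrees(np.arctan2(M[1,1],M[0,1])-A)
    np.set_printoptions(precision=2,suppress=True)
    print("clk",round(s["clock"],2),"tool tray xy",tc,"tipz",cur[2]*1e3-178,"yaw toolY vs trayX",yaw,"z",M[:,2],"tool shift mm",M.T@(w-cur)*1e3,"F",s["wrist_force"],"open",s["opening"])
E
python3 -c "
from h import *;rel(6,-85,150)"
```

```text
clk 0.1 tool tray xy [-261.1   819.57] tipz 225.77079393487952 yaw toolY vs trayX 62.52997593243686 z [-0. -0. -1.] tool shift mm [-654.25 -679.24   76.96] F [ 0.02  0.11 -0.34] open 0.09179402947285371
```

>>> {"fn": "step_arm", "kwargs": {"moves": [{"dx":-27,"dy":-28,"dz":0,"rx":0,"ry":0,"rz":0,"grip":0},{"dx":-27,"dy":-28,"dz":0,"rx":0,"ry":0,"rz":0,"grip":0},{"dx":-27,"dy":-28,"dz":0,"rx":0,"ry":0,"rz":0,"grip":0},{"dx":-27,"dy":-28,"dz":0,"rx":0,"ry":0,"rz":0,"grip":0},{"dx":-27,"dy":-28,"dz":0,"rx":0,"ry":0,"rz":0,"grip":0},{"dx":-27,"dy":-28,"dz":0,"rx":0,"ry":0,"rz":0,"grip":0},{"dx":-27,"dy":-28,"dz":0,"rx":0,"ry":0,"rz":0,"grip":0},{"dx":-27,"dy":-28,"dz":0,"rx":0,"ry":0,"rz":0,"grip":0}], "newtons": 25}}

```text
clock: 0.77
ee_pos: [0.373, 0.2963, 0.4045]
tcp_rot: [-0.665, -3.07, 0.001]
wrist_force: [0.3, -0.4, -0.2]
opening: 0.043
grip_force: 0.0
```

>>> {"fn": "step_arm", "kwargs": {"moves": [{"dx":-27,"dy":-28,"dz":0,"rx":0,"ry":0,"rz":0,"grip":0},{"dx":-27,"dy":-28,"dz":0,"rx":0,"ry":0,"rz":0,"grip":0},{"dx":-27,"dy":-28,"dz":0,"rx":0,"ry":0,"rz":0,"grip":0},{"dx":-27,"dy":-28,"dz":0,"rx":0,"ry":0,"rz":0,"grip":0},{"dx":-27,"dy":-28,"dz":0,"rx":0,"ry":0,"rz":0,"grip":0},{"dx":-27,"dy":-28,"dz":0,"rx":0,"ry":0,"rz":0,"grip":0},{"dx":-27,"dy":-28,"dz":0,"rx":0,"ry":0,"rz":0,"grip":0},{"dx":-27,"dy":-28,"dz":0,"rx":0,"ry":0,"rz":0,"grip":0}]}}

```text
clock: 1.43
ee_pos: [0.4769, 0.0031, 0.4047]
tcp_rot: [-0.665, -3.07, 0.0]
wrist_force: [1.2, 0.1, -0.3]
opening: 0.0007
grip_force: 0.0
```

>>> {"fn": "step_arm", "kwargs": {"moves": [{"dx":-27,"dy":-28,"dz":0,"rx":0,"ry":0,"rz":0,"grip":0},{"dx":-27,"dy":-28,"dz":0,"rx":0,"ry":0,"rz":0,"grip":0},{"dx":-27,"dy":-28,"dz":0,"rx":0,"ry":0,"rz":0,"grip":0},{"dx":-27,"dy":-28,"dz":0,"rx":0,"ry":0,"rz":0,"grip":0},{"dx":0,"dy":0,"dz":0,"rx":0,"ry":0,"rz":7,"grip":0},{"dx":0,"dy":0,"dz":0,"rx":0,"ry":0,"rz":-7,"grip":0},{"dx":0,"dy":0,"dz":0,"rx":0,"ry":0,"rz":-7,"grip":0},{"dx":0,"dy":0,"dz":0,"rx":0,"ry":0,"rz":-7,"grip":0}]}}

```text
clock: 2.1
ee_pos: [0.5286, -0.1418, 0.4041]
tcp_rot: [-0.278, -3.128, -0.0]
wrist_force: [0.0, 0.4, 0.1]
opening: 0.0005
grip_force: 0.0
```

```bash
python3 -c "
from h import *;rel(6,-90,90)"
```

```text
clk 2.1 tool tray xy [-40.45  73.69] tipz 226.0551202521371 yaw toolY vs trayX 76.83060211764894 z [-0.  0. -1.] tool shift mm [ -82.71 -148.82  135.93] F [0.04 0.42 0.08] open 0.0004685840832438506
```

>>> {"fn": "step_arm", "kwargs": {"moves": [{"dx":0,"dy":0,"dz":0,"rx":0,"ry":0,"rz":6.6,"grip":0},{"dx":0,"dy":0,"dz":0,"rx":0,"ry":0,"rz":-6.6,"grip":0},{"dx":0,"dy":0,"dz":0,"rx":0,"ry":0,"rz":-6.6,"grip":0},{"dx":0,"dy":0,"dz":0,"rx":0,"ry":0,"rz":-6.6,"grip":0},{"dx":-11,"dy":-38,"dz":0,"rx":0,"ry":0,"rz":0,"grip":0},{"dx":-11,"dy":-38,"dz":0,"rx":0,"ry":0,"rz":0,"grip":0},{"dx":-11,"dy":-38,"dz":0,"rx":0,"ry":0,"rz":0,"grip":0},{"dx":-11,"dy":-38,"dz":0,"rx":0,"ry":0,"rz":0,"grip":0}]}}

```text
clock: 2.77
ee_pos: [0.5803, -0.2927, 0.4044]
tcp_rot: [0.077, -3.14, -0.0]
wrist_force: [0.6, -0.1, -0.7]
opening: 0.0004
grip_force: 0.0
```

>>> {"fn": "step_arm", "kwargs": {"moves": [{"dx":-3,"dy":-12,"dz":0,"rx":0,"ry":0,"rz":0,"grip":0},{"dx":0,"dy":0,"dz":34,"rx":0,"ry":0,"rz":0,"grip":0},{"dx":0,"dy":0,"dz":34,"rx":0,"ry":0,"rz":0,"grip":0},{"dx":0,"dy":0,"dz":34,"rx":0,"ry":0,"rz":0,"grip":0},{"dx":0,"dy":0,"dz":34,"rx":0,"ry":0,"rz":0,"grip":0},{"dx":0,"dy":0,"dz":0,"rx":0,"ry":0,"rz":0,"grip":0}]}}

```text
clock: 3.27
ee_pos: [0.5801, -0.3011, 0.2605]
tcp_rot: [0.075, -3.128, -0.011]
wrist_force: [-1.5, 0.7, -0.9]
opening: 0.0004
grip_force: 0.0
```

```bash
python3 -c "
from h import *;rel(6,-90,25)
from plant import snapshot
import cv2
a=snapshot('top')[140:280,200:385];cv2.imwrite('pics/t1.png',cv2.resize(a,None,fx=4.2,fy=4.2,interpolation=cv2.INTER_CUBIC))"
```

```text
clk 3.27 tool tray xy [  2.62 -88.05] tipz 82.4927265020965 yaw toolY vs trayX 89.74011166553423 z [-0.01  0.01 -1.  ] tool shift mm [-4.1  -2.34 57.43] F [-1.55  0.74 -0.89] open 0.0004230690280006379
```

View pics/t1.png

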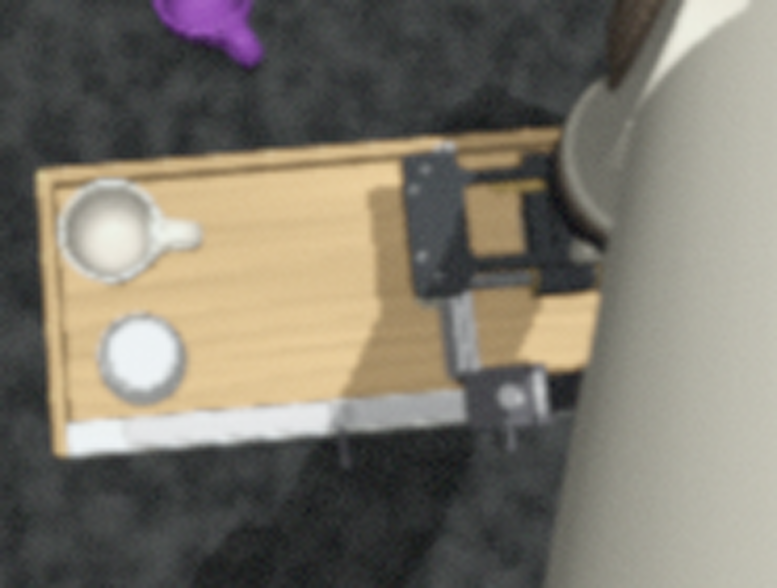

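The gripper is over the empty part behind the fence. At 4.2x the lug tip is at (346,465) and the pointer tip at (510,447), both visible. Next I lower it and make contact.

>>> {"fn": "step_arm", "kwargs": {"moves": [{"dx":-2,"dy":0,"dz":20,"rx":0,"ry":0,"rz":0,"grip":0},{"dx":0,"dy":0,"dz":20,"rx":0,"ry":0,"rz":0,"grip":0},{"dx":0,"dy":0,"dz":15,"rx":0,"ry":0,"rz":0,"grip":0},{"dx":0,"dy":0,"dz":5,"rx":0,"ry":0,"rz":0,"grip":0},{"dx":0,"dy":5,"dz":0,"rx":0,"ry":0,"rz":0,"grip":0},{"dx":0,"dy":5,"dz":0,"rx":0,"ry":0,"rz":0,"grip":0},{"dx":0,"dy":0,"dz":0,"rx":0,"ry":0,"rz":0,"grip":0}]}}

```text
clock: 3.9
ee_pos: [0.5861, -0.2915, 0.2102]
tcp_rot: [-0.078, 3.139, 0.001]
wrist_force: [0.9, 0.2, -0.2]
opening: 0.0007
grip_force: 0.0
```

```bash
python3 -c "
from h import *;rel(6,-62,28)"
```

```text
clk 3.9 tool tray xy [  9.07 -78.8 ] tipz 32.239939380346726 yaw toolY vs trayX 89.81570034712996 z [ 0.  0. -1.] tool shift mm [ 3.13 16.79  4.24] F [ 0.95  0.21 -0.19] open 0.0006510003684634143
```

>>> {"fn": "step_arm", "kwargs": {"moves": [{"dx":2,"dy":4,"dz":2,"rx":0,"ry":0,"rz":0,"grip":0},{"dx":0,"dy":4,"dz":2,"rx":0,"ry":0,"rz":0,"grip":0},{"dx":0,"dy":4,"dz":0,"rx":0,"ry":0,"rz":0,"grip":0},{"dx":0,"dy":4,"dz":0,"rx":0,"ry":0,"rz":0,"grip":0},{"dx":0,"dy":4,"dz":0,"rx":0,"ry":0,"rz":0,"grip":0},{"dx":0,"dy":4,"dz":0,"rx":0,"ry":0,"rz":0,"grip":0},{"dx":0,"dy":4,"dz":0,"rx":0,"ry":0,"rz":0,"grip":0}]}}

```text
clock: 4.48
ee_pos: [0.5817, -0.2666, 0.2049]
tcp_rot: [-0.074, 3.14, -0.004]
wrist_force: [2.0, -6.0, -1.6]
opening: 0.0003
grip_force: 2.7
```

```bash
python3 -c "
from h import *;rel(6,34,28)"
```

```text
clk 4.48 tool tray xy [  6.01 -53.65] tipz 26.929046937209108 yaw toolY vs trayX 89.66338072092009 z [ 0. -0. -1.] tool shift mm [ 0.52 87.65 -1.3 ] F [ 2.04 -6.05 -1.62] open 0.0002817000995871235
```

>>> {"fn": "step_arm", "kwargs": {"moves": [{"dx":0,"dy":8,"dz":0,"rx":0,"ry":0,"rz":0,"grip":0},{"dx":0,"dy":8,"dz":0,"rx":0,"ry":0,"rz":0,"grip":0},{"dx":0,"dy":8,"dz":0,"rx":0,"ry":0,"rz":0,"grip":0},{"dx":0,"dy":8,"dz":0,"rx":0,"ry":0,"rz":0,"grip":0},{"dx":0,"dy":8,"dz":0,"rx":0,"ry":0,"rz":0,"grip":0},{"dx":0,"dy":8,"dz":0,"rx":0,"ry":0,"rz":0,"grip":0},{"dx":0,"dy":8,"dz":0,"rx":0,"ry":0,"rz":0,"grip":0},{"dx":0,"dy":2,"dz":0,"rx":0,"ry":0,"rz":0,"grip":0}]}}

```text
clock: 5.15
ee_pos: [0.5789, -0.2084, 0.2049]
tcp_rot: [-0.074, 3.14, -0.004]
wrist_force: [0.2, -4.7, 0.2]
opening: 0.0003
grip_force: 2.2
```

```bash
python3 -c "
from h import *;rel(6,34,28)
from plant import snapshot
import cv2
a=snapshot('top')[140:280,200:385];cv2.imwrite('pics/t2.png',cv2.resize(a,None,fx=4.2,fy=4.2,interpolation=cv2.INTER_CUBIC))"
```

```text
clk 5.15 tool tray xy [6.21 4.6 ] tipz 26.860737564471407 yaw toolY vs trayX 89.66400462506283 z [ 0. -0. -1.] tool shift mm [ 0.38 29.4  -1.21] F [ 0.15 -4.73  0.2 ] open 0.00033156775871935325
```

View pics/t2.png

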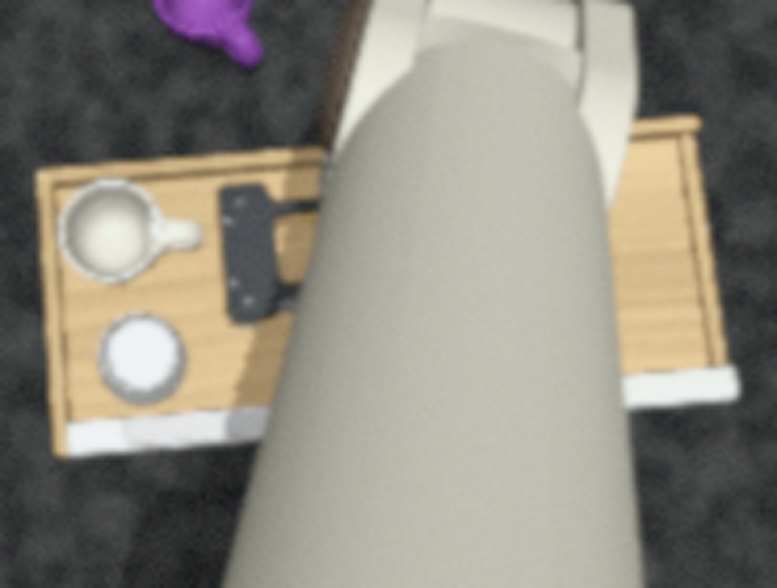

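The arm hides the stop from above, so I go by force: a dip, then a rise near the notch.

>>> {"fn": "step_arm", "kwargs": {"moves": [{"dx":0,"dy":6,"dz":0,"rx":0,"ry":0,"rz":0,"grip":0},{"dx":0,"dy":6,"dz":0,"rx":0,"ry":0,"rz":0,"grip":0},{"dx":0,"dy":3,"dz":0,"rx":0,"ry":0,"rz":0,"grip":0},{"dx":0,"dy":2,"dz":0,"rx":0,"ry":0,"rz":0,"grip":0}]}}

```text
clock: 5.53
ee_pos: [0.578, -0.1911, 0.2048]
tcp_rot: [-0.074, 3.141, -0.002]
wrist_force: [-0.1, -4.0, -1.3]
opening: 0.0006
grip_force: 2.1
```

>>> {"fn": "step_arm", "kwargs": {"moves": [{"dx":0,"dy":1.5,"dz":0,"rx":0,"ry":0,"rz":0,"grip":0},{"dx":0,"dy":1.5,"dz":0,"rx":0,"ry":0,"rz":0,"grip":0}]}}

```text
clock: 5.7
ee_pos: [0.5779, -0.1872, 0.2048]
tcp_rot: [0.075, -3.14, -0.0]
wrist_force: [-1.1, -3.3, -0.5]
opening: 0.0002
grip_force: 2.0
```

>>> {"fn": "step_arm", "kwargs": {"moves": [{"dx":0,"dy":1,"dz":0,"rx":0,"ry":0,"rz":0,"grip":0},{"dx":0,"dy":1,"dz":0,"rx":0,"ry":0,"rz":0,"grip":0}]}}

```text
clock: 5.87
ee_pos: [0.5779, -0.1845, 0.2046]
tcp_rot: [0.076, -3.14, -0.002]
wrist_force: [0.4, 0.1, -1.0]
opening: 0.0003
grip_force: 0.1
```

```bash
python3 -c "
from h import *;rel(6,34,28)
from plant import snapshot
import cv2
a=snapshot('scene')[190:330,170:400];cv2.imwrite('pics/s3.png',cv2.resize(a,None,fx=3.4,fy=3.4,interpolation=cv2.INTER_CUBIC))"
```

```text
clk 5.87 tool tray xy [ 6.56 28.51] tipz 26.648187178649295 yaw toolY vs trayX 89.74824987816825 z [-0.  0. -1.] tool shift mm [ 0.58  5.49 -1.35] F [ 0.44  0.11 -1.02] open 0.00025581269186799037
```

View pics/s3.png

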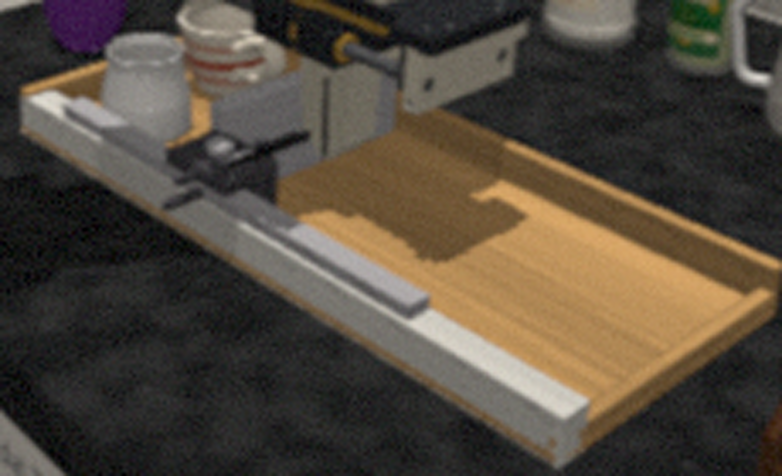

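The picture shows the shoe at the lug. The plunger head went from (343,210) to (222,148) and the pointer tip from (298,252) to (178,182). The push force has dipped to zero. I'll work out the travel.

```bash
python3 - <<'E'
from h import *
import cv2
q=lambda w:np.array([[np.cos(A),np.sin(A)],[-np.sin(A),np.cos(A)]])@(w-P)*1e3
for a,b,z in[((343,210),(222,148),.058),((298,252),(178,182),.034),((298,252),(178,182),.045)]: print(q(S(*a,z)),q(S(*b,z)))
rel(6,34,28)
a=cv2.imread("pics/raw_scene.png");
from plant import snapshot
b=snapshot("scene")
# rail crop close
cv2.imwrite("pics/s4.png",np.hstack([cv2.resize(x[225:275,y:y+60],None,fx=6.5,fy=6.5,interpolation=cv2.INTER_CUBIC) for x,y in((a,240),(b,200))]))
E
```

```text
[-75.82136602 -57.96173569] [-78.53658692  25.8723683 ]
[-89.65614913 -42.90247041] [-90.14679946  46.9784567 ]
[-102.06130865  -55.90700876] [-102.53723359   31.27641417]
clk 5.92 tool tray xy [ 6.69 29.1 ] tipz 26.60001629204521 yaw toolY vs trayX 89.77891305914865 z [-0.  0. -1.] tool shift mm [ 0.71  4.9  -1.39] F [-0.45  0.33 -0.15] open 0.0008015567502595723
```

View pics/s4.png

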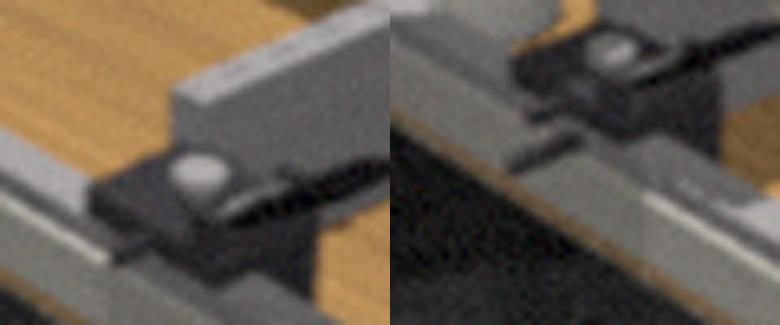

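The pointer rides above the lug, and the stop looks 5–8 mm short or still drawing in. I continue gently until the force rises.

>>> {"fn": "step_arm", "kwargs": {"moves": [{"dx":0,"dy":1,"dz":0,"rx":0,"ry":0,"rz":0,"grip":0},{"dx":0,"dy":1,"dz":0,"rx":0,"ry":0,"rz":0,"grip":0}]}}

```text
clock: 6.13
ee_pos: [0.578, -0.1826, 0.2046]
tcp_rot: [0.076, -3.141, -0.001]
wrist_force: [-0.7, 0.9, -0.2]
opening: 0.0005
grip_force: 0.0
```

>>> {"fn": "step_arm", "kwargs": {"moves": [{"dx":0,"dy":1,"dz":0,"rx":0,"ry":0,"rz":0,"grip":0},{"dx":0,"dy":0.5,"dz":0,"rx":0,"ry":0,"rz":0,"grip":0}]}}

```text
clock: 6.3
ee_pos: [0.5778, -0.1813, 0.2046]
tcp_rot: [0.076, -3.141, -0.001]
wrist_force: [0.3, 0.6, -0.0]
opening: 0.0004
grip_force: 0.0
```

```bash
python3 - <<'E'
from h import *
from plant import snapshot
import cv2
rel(6,34,28)
b=snapshot("scene"); cv2.imwrite("pics/raw_s5.png",b)
cv2.imwrite("pics/s5.png",cv2.resize(b[220:275,190:260],None,fx=10,fy=10,interpolation=cv2.INTER_CUBIC))
E
```

```text
clk 6.3 tool tray xy [ 6.63 31.7 ] tipz 26.641451851982595 yaw toolY vs trayX 89.75407165278726 z [-0.  0. -1.] tool shift mm [ 0.64  2.29 -1.36] F [ 0.3   0.61 -0.01] open 0.0004390940126742375
```

View pics/s5.png

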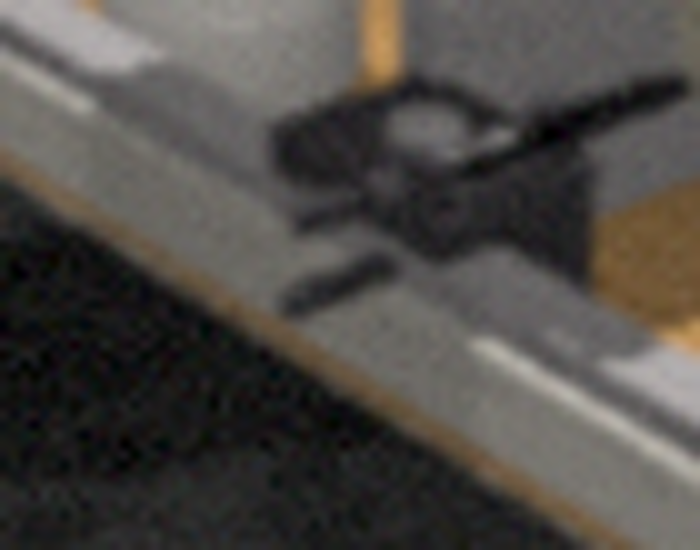

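The plunger head now sits low in the shoe at about (430,130), and there has been no contact force over the last 3.5 mm. That fits the stop having snapped in ahead of the finger, so I confirm with a light touch.

>>> {"fn": "step_arm", "kwargs": {"moves": [{"dx":0,"dy":1,"dz":0,"rx":0,"ry":0,"rz":0,"grip":0},{"dx":0,"dy":0.5,"dz":0,"rx":0,"ry":0,"rz":0,"grip":0}]}}

```text
clock: 6.52
ee_pos: [0.5777, -0.1802, 0.2047]
tcp_rot: [0.075, -3.141, -0.0]
wrist_force: [0.1, 0.5, 0.1]
opening: 0.0003
grip_force: 0.0
```

>>> {"fn": "step_arm", "kwargs": {"moves": [{"dx":0,"dy":1,"dz":0,"rx":0,"ry":0,"rz":0,"grip":0},{"dx":0,"dy":0.2,"dz":0,"rx":0,"ry":0,"rz":0,"grip":0}]}}

```text
clock: 6.68
ee_pos: [0.5777, -0.1789, 0.2047]
tcp_rot: [0.076, -3.141, -0.0]
wrist_force: [0.3, -0.8, 0.2]
opening: 0.0008
grip_force: 0.1
```

```bash
python3 -c "
from h import *;rel(6,34,28)"
```

```text
clk 6.68 tool tray xy [ 6.56 34.12] tipz 26.682818293296577 yaw toolY vs trayX 89.73489555319742 z [-0.  0. -1.] tool shift mm [ 0.56 -0.13 -1.32] F [ 0.32 -0.77  0.23] open 0.000795140540498416
```

>>> {"fn": "step_arm", "kwargs": {"moves": [{"dx":0,"dy":0.8,"dz":0,"rx":0,"ry":0,"rz":0,"grip":0},{"dx":0,"dy":0,"dz":0,"rx":0,"ry":0,"rz":0,"grip":0}]}}

```text
clock: 6.85
ee_pos: [0.5776, -0.1785, 0.2047]
tcp_rot: [-0.075, 3.141, -0.0]
wrist_force: [0.5, -0.2, 0.4]
opening: 0.0005
grip_force: 0.3
```

>>> {"fn": "step_arm", "kwargs": {"moves": [{"dx":0,"dy":0.7,"dz":0,"rx":0,"ry":0,"rz":0,"grip":0},{"dx":0,"dy":0,"dz":0,"rx":0,"ry":0,"rz":0,"grip":0}]}}

```text
clock: 7.02
ee_pos: [0.5775, -0.1782, 0.2047]
tcp_rot: [-0.074, 3.141, -0.001]
wrist_force: [0.4, -2.5, -1.6]
opening: 0.0003
grip_force: 1.2
```

>>> {"fn": "step_arm", "kwargs": {"moves": [{"dx":0,"dy":1,"dz":0,"rx":0,"ry":0,"rz":0,"grip":0},{"dx":0,"dy":0,"dz":0,"rx":0,"ry":0,"rz":0,"grip":0}]}}

```text
clock: 7.18
ee_pos: [0.5775, -0.1778, 0.2048]
tcp_rot: [-0.074, 3.14, -0.002]
wrist_force: [0.8, -5.1, -1.7]
opening: 0.0005
grip_force: 2.4
```

The force rises stiffly with no travel, so the stop is seated, and the travel agrees with the 96 mm measured. I back off, lift and go over the lever.

>>> {"fn": "step_arm", "kwargs": {"moves": [{"dx":0,"dy":-8,"dz":0,"rx":0,"ry":0,"rz":0,"grip":0},{"dx":0,"dy":-20,"dz":0,"rx":0,"ry":0,"rz":0,"grip":0},{"dx":0,"dy":-12,"dz":-10,"rx":0,"ry":0,"rz":0,"grip":0},{"dx":0,"dy":-12,"dz":-30,"rx":0,"ry":0,"rz":0,"grip":0},{"dx":0,"dy":0,"dz":-35,"rx":0,"ry":0,"rz":0,"grip":0},{"dx":0,"dy":0,"dz":-15,"rx":0,"ry":0,"rz":0,"grip":0},{"dx":0,"dy":0,"dz":0,"rx":0,"ry":0,"rz":0,"grip":0}]}}

```text
clock: 7.77
ee_pos: [0.5818, -0.2299, 0.3003]
tcp_rot: [-0.073, 3.133, -0.004]
wrist_force: [0.7, 0.3, 0.5]
opening: 0.0006
grip_force: 0.0
```

>>> {"fn": "step_arm", "kwargs": {"moves": [{"dx":20,"dy":0,"dz":0,"rx":0,"ry":0,"rz":0,"grip":0},{"dx":25,"dy":0,"dz":0,"rx":0,"ry":0,"rz":0,"grip":0},{"dx":25,"dy":0,"dz":0,"rx":0,"ry":0,"rz":0,"grip":0},{"dx":12,"dy":0,"dz":0,"rx":0,"ry":0,"rz":0,"grip":0},{"dx":0,"dy":0,"dz":0,"rx":0,"ry":0,"rz":0,"grip":0},{"dx":0,"dy":0,"dz":0,"rx":0,"ry":0,"rz":0,"grip":0}]}}

```text
clock: 8.27
ee_pos: [0.4978, -0.2326, 0.2948]
tcp_rot: [0.074, -3.141, -0.001]
wrist_force: [0.1, 0.6, 0.2]
opening: 0.0006
grip_force: 0.0
```

```bash
python3 - <<'E'
from h import *
from plant import snapshot
import cv2
rel(-76,-18,58)
b=snapshot("scene")
cv2.imwrite("pics/s6.png",cv2.resize(b[170:290,180:340],None,fx=4.8,fy=4.8,interpolation=cv2.INTER_CUBIC))
E
```

```text
clk 8.27 tool tray xy [-76.05 -15.31] tipz 116.79718454674008 yaw toolY vs trayX 89.67433413378191 z [-0.  0. -1.] tool shift mm [-0.07 -2.72 58.8 ] F [0.07 0.59 0.18] open 0.000592113481438573
```

View pics/s6.png

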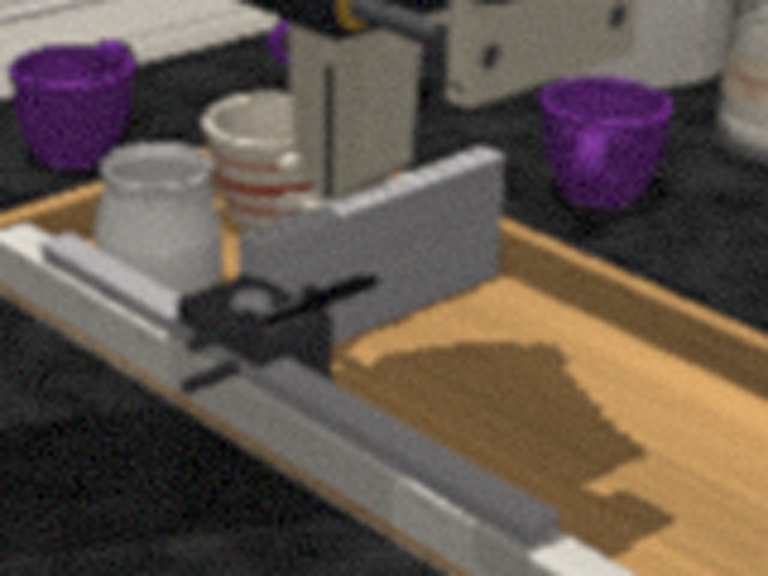

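The stop stays at the lug, with the pointer at about (200,340) and the lug at (210,375). The fingers, tip at about (350,200), hang over the raised lever, so I press straight down.

>>> {"fn": "step_arm", "kwargs": {"moves": [{"dx":0,"dy":-2,"dz":18,"rx":0,"ry":0,"rz":0,"grip":0},{"dx":0,"dy":0,"dz":8,"rx":0,"ry":0,"rz":0,"grip":0},{"dx":0,"dy":0,"dz":6,"rx":0,"ry":0,"rz":0,"grip":0},{"dx":0,"dy":0,"dz":6,"rx":0,"ry":0,"rz":0,"grip":0},{"dx":0,"dy":0,"dz":6,"rx":0,"ry":0,"rz":0,"grip":0},{"dx":0,"dy":0,"dz":5,"rx":0,"ry":0,"rz":0,"grip":0},{"dx":0,"dy":0,"dz":4,"rx":0,"ry":0,"rz":0,"grip":0}]}}

```text
clock: 8.9
ee_pos: [0.4986, -0.2344, 0.2414]
tcp_rot: [-0.075, 3.14, 0.0]
wrist_force: [0.4, -1.1, 1.4]
opening: 0.0003
grip_force: 0.9
```

>>> {"fn": "step_arm", "kwargs": {"moves": [{"dx":0,"dy":0,"dz":2,"rx":0,"ry":0,"rz":0,"grip":0},{"dx":0,"dy":0,"dz":2,"rx":0,"ry":0,"rz":0,"grip":0},{"dx":0,"dy":0,"dz":0,"rx":0,"ry":0,"rz":0,"grip":0}]}}

```text
clock: 9.15
ee_pos: [0.4982, -0.234, 0.2373]
tcp_rot: [0.076, -3.14, -0.001]
wrist_force: [1.0, 0.1, 0.1]
opening: 0.0006
grip_force: 0.0
```

```bash
python3 -c "
from h import *;rel(-76,-18,58)"
```

```text
clk 9.15 tool tray xy [-75.64 -16.72] tipz 59.28269073422902 yaw toolY vs trayX 89.75516719832255 z [-0.  0. -1.] tool shift mm [ 0.35 -1.28  1.28] F [1.   0.06 0.09] open 0.0005545287695975454
```

>>> {"fn": "step_arm", "kwargs": {"moves": [{"dx":0,"dy":0,"dz":1.5,"rx":0,"ry":0,"rz":0,"grip":0},{"dx":0,"dy":0,"dz":1,"rx":0,"ry":0,"rz":0,"grip":0},{"dx":0,"dy":0,"dz":0,"rx":0,"ry":0,"rz":0,"grip":0}]}}

```text
clock: 9.4
ee_pos: [0.4983, -0.2342, 0.2363]
tcp_rot: [0.076, -3.141, -0.001]
wrist_force: [-4.6, 2.5, 11.9]
opening: 0.0005
grip_force: 5.6
```

>>> {"fn": "step_arm", "kwargs": {"moves": [{"dx":0,"dy":0,"dz":1,"rx":0,"ry":0,"rz":0,"grip":0},{"dx":0,"dy":0,"dz":0.5,"rx":0,"ry":0,"rz":0,"grip":0},{"dx":0,"dy":0,"dz":0,"rx":0,"ry":0,"rz":0,"grip":0}]}}

```text
clock: 9.65
ee_pos: [0.4983, -0.2343, 0.2359]
tcp_rot: [-0.076, 3.14, 0.0]
wrist_force: [-5.8, 2.5, 20.9]
opening: 0.0006
grip_force: 10.1
```

```bash
python3 -c "
from h import *;rel(-76,-18,58)"
```

```text
clk 9.65 tool tray xy [-75.58 -17.04] tipz 57.93559127200706 yaw toolY vs trayX 89.73778585768014 z [ 0.  0. -1.] tool shift mm [ 0.42 -0.97 -0.06] F [-5.79  2.5  20.94] open 0.0006105894178273909
```

Firm bottoming at 58 mm, so the lever is flat. I lift away and check.

>>> {"fn": "step_arm", "kwargs": {"moves": [{"dx":0,"dy":0,"dz":-5,"rx":0,"ry":0,"rz":0,"grip":0},{"dx":0,"dy":0,"dz":-20,"rx":0,"ry":0,"rz":0,"grip":0},{"dx":0,"dy":0,"dz":-35,"rx":0,"ry":0,"rz":0,"grip":0},{"dx":0,"dy":0,"dz":-35,"rx":0,"ry":0,"rz":0,"grip":0},{"dx":0,"dy":0,"dz":-20,"rx":0,"ry":0,"rz":0,"grip":0},{"dx":0,"dy":0,"dz":0,"rx":0,"ry":0,"rz":0,"grip":0},{"dx":0,"dy":0,"dz":0,"rx":0,"ry":0,"rz":0,"grip":0}]}}

```text
clock: 10.23
ee_pos: [0.4986, -0.2342, 0.35]
tcp_rot: [-0.076, 3.138, -0.001]
wrist_force: [-0.9, -0.2, -0.2]
opening: 0.0002
grip_force: 0.0
```

```bash
python3 - <<'E'
from h import *
from plant import snapshot
import cv2
rel(-76,-18,58)
b=snapshot("scene")
cv2.imwrite("pics/s7.png",cv2.resize(b[170:290,180:340],None,fx=4.8,fy=4.8,interpolation=cv2.INTER_CUBIC))
E
```

```text
clk 10.23 tool tray xy [-75.34 -17.  ] tipz 171.9849229094939 yaw toolY vs trayX 89.75241455890527 z [ 0. -0. -1.] tool shift mm [  0.95  -0.9  113.98] F [-0.86 -0.21 -0.15] open 0.0002303165749704311
```

View pics/s7.png

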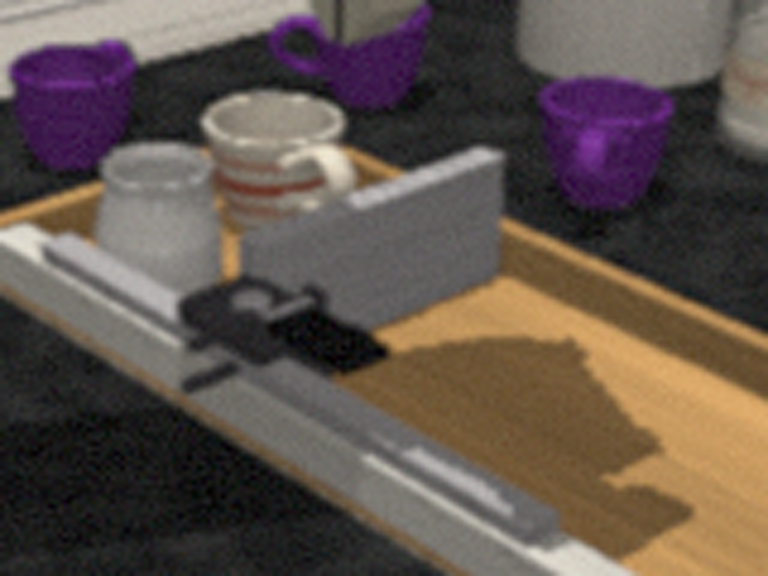

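The lever lies flat, with its paddle end near (385,350). The stop hasn't moved from the lug at (210,375), the cup and pot are where they were, and the fingers are clear.

```bash
python3 -c "
from plant import bot;print(bot.finish_job())"
```

```text
the job is handed in; nothing more can be done
None
```

I handed the job in at about 10 s: force readings and pictures show the stop seated in the notch, the lever pressed flat, and the cup and pot where they stood; the hand-in gave no verdict.

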